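# Clamp the label roll on the free-running winder

### The arm

A 6-joint arm with a two-finger parallel gripper is mounted at the origin on the work surface. World frame = base frame: x ahead of the robot, y to its left, z up, the work surface at z = 0. Lengths are in m, angles in rad, forces in N, time in s.
With the tool pointing down it reaches from about 0.15 to 0.775 m from the base axis. Payload 6.1 kg.
Tool frame: the origin (TCP) lies between the finger pads; the fingertips stand 14 mm ahead of it and the grasp point (between the pads) lies 5 mm behind it; z points along the fingers, x is the direction in which the jaws open and shut, and the axes are right-handed (so a half turn about z gives the same grasp; the last joint's range is limited). The gripper opens to 85 mm and grips with 20 to 120 N. Pads are 22 mm wide; open, the fingers measure 114 mm over their backs; the gripper's body (76 mm by 85 mm) begins 54 mm behind the grasp point. The pads swing forward as they close: fully open they stand 13 mm farther back than shut.
Start: joints at [-1.293, 0.126, -0.04, 1.405, 0, 1.571], TCP at [0.144, -0.505, 0.218] pointing down, gripper open.
Joint ranges: [-2.72, 2.72], [-0.95, 1.95], [-1.27, 1.35], [-1.78, 2.02], [-1.46, 1.47], [-3.14, 3.14]. Speed limits (rad/s): [2.39, 2.39, 3.01, 3.14, 3.14, 3.14].

### API

Orientations are given as a unit quaternion [x, y, z, w].
In Python, from rig import * gives the robot as it stands.
- The arm moves only by the shell command python3 -m inch 'ROWS' [FORCE]. ROWS is JSON, a list of rows, each a list of 5 numbers: the shift along the tool's x, y, z in m, then the turn about the tool's z in degrees, then the finger opening in m, from 0 to 0.0854. A call has 1 to 8 rows; each row is the pose to reach, as a shift and turn from the pose commanded when the call began, along the tool's axes at that moment; what a row does not reach only later rows make up. A row lasts 1/12 s, in which the tool goes at most 41.7 mm and 7.16 degrees, less where a joint would pass 70% of its speed; a pose out of reach is approached as far as the arm can. A call with a gripper value outside its range is refused whole. The fingers move at their own pace and stop on an object; FORCE is the grip in N (left out, the last holds). Time passes only in rows, so rows that repeat a pose let the fingers close. It gives the time, the measured TCP pose, the force and the opening at its end, in the units of the state.
- observe(): the state, without advancing time (a new reading comes with each control period).
- get_image(name): name is "side" or "top"; returns the picture (400x640x3 uint8, blue, green, red); there is no depth.
- camera_info(name): a dict with "fx", "fy", "cx", "cy" (pixels), "world_from_camera" (4x4, takes a point from camera to world coordinates). Camera axes: x right, y up, looking along -z (the intrinsics and any distortion apply to the point x, -y, -z); pixel columns grow to the right and rows downward; lengths in m; the calibration is good to about 2 mm. A picture is of the moment at which its call begins. camera_info takes no time and is no camera call.
- hand_in(): hands the job in, once; it reports no verdict.
The state is a dict: "time_s": time; "joint_positions": joint angles; "joint_vel": joint speeds; "joint_efforts": joint torques, N m; "ee_pos": TCP position; "ee_rot": TCP orientation; "force": force on the tool from outside, world axes, zero at the start; "moment": the same for the moment, N m; "opening": opening from 0.0 (shut) to 1.0 (fully open).
Only numpy, scipy, OpenCV 4.12 (cv2) and the standard library are available. Lean on these libraries where they do the work, as an engineer would, in place of code of your own. Each camera call takes 0.05 s, during which the arm holds its last target.

### The job

Two label winders stand on the packing desk, and the one that carries a label roll still has a loose core clamp. Its plate runs free, so hold the wing knob on top and push it down against the spring until the plate beds on its brake; keep it pressed while you screw the knob clockwise (seen from above), and go on until it is fully home at its stop, which takes more than one stroke. Then let go so that the plate springs up and stands still; leave the bare winder and the other things on the desk alone.

Things in the scene. Friction and masses are not known exactly. Their poses are not given: they have to be found in the camera images.
- loaded_wing (a point): Centre of the black wing of the clamp knob to tighten, on the winder that carries the label roll. On the vertical spin axis, 124 mm above the desk when released. Wing: upright bar 54 mm long (x axis), 14 mm thick (y axis: grip across it), top at 140 mm, standing on a grey skirt disc of 84 mm diameter whose top is at 108 mm and which turns with it.
- loaded_knob (a joint): Turn of that knob relative to plate and roll, rad: 0 slack, grows clockwise seen from above, hard stop (fully home) at 3.0; starts at 0 to 0.8. It drags at about 0.2 N m, so while the plate is free, turning the knob either way only carries the plate round and this value does not change.
- loaded_travel (a joint): How far knob, roll and plate are pressed down together, m: 0 released; rubber studs under the plate meet the brake ring at 0.005, beyond that they only squash, about 1 mm. The spring takes 5 N to start, 7.5 N at 0.005; some 12 N in all on the knob (25 N is fine) brakes the plate enough for the knob to turn on it. Springs up when released.
- loaded_plate (a joint): Turn of that winder's plate with roll on its free bearing, rad, grows clockwise seen from above, without stops; any value at the start. It stays put while the brake holds.
- loaded: Fixed grey base, 160 x 160 x 40 mm, of the winder with the roll: origin at the centre of its underside, on the spin axis. Above it an aluminium plate (150 mm diameter, 50 to 58 mm above the desk) and the white label roll (124 mm diameter, top at 98 mm).
- bare: Fixed grey base of the other winder: the same machine with the same knob at the same heights, but no roll, only a 38 mm steel post on its plate. Origin at the centre of its underside, on its spin axis. Leave it and all on it alone. Either winder may be the left one.
- tape_roll_mid (a point): Centre of an empty cardboard tape core lying flat on the desk between the winders: 90 mm diameter, 48 mm high. Leave alone.
- marker_mid (a point): Centre of a marker pen lying on the desk, 130 mm long, 16 mm thick. Leave alone.
- scanner_mid (a point): Middle of a handheld scanner lying on the desk, 140 x 62 x 34 mm. Leave alone.
- mouse_mid (a point): Middle of a computer mouse, 100 x 58 x 31 mm. Leave alone.
- mug_mid (a point): Centre (half-way up) of a white mug, 80 mm diameter, 90 mm high. Leave alone.
- tape_gun_mid (a point): Middle of an orange hand tape dispenser lying on its side, about 210 x 110 x 51 mm. Leave alone.
- stapler_mid (a point): Middle of a black stapler, 140 x 36 x 47 mm. Leave alone.

How it is judged:
By the outcome, as a careful person would: the job done as asked, in the order asked, and still so for the second after the job is handed in, with the robot touching nothing.
It also fails if it takes over 61 s, if anything falls off the work surface, if the arm or the gripper's body presses on something with over 40 N, if the wrist force passes 120 N, or if a joint passes its speed limit or range.

## Working session

There is one attempt and no reset: what is moved stays moved. The work goes in short steps, Python scripts to look and compute and a shell command to move; the robot and the scene stay as the last step left them, time stands still between calls to the robot, and variables do not carry over. Pictures are saved under pics/ and viewed, and the job is handed in when it is done.

```bash
mkdir -p pics; ls; python3 - <<'E'
from rig import *
import cv2
s=observe();print({k:s[k] for k in('time_s','ee_pos','ee_rot','force','opening')})
for n in('top','side'):
    cv2.imwrite(f'pics/{n}0.png',get_image(n)); c=camera_info(n);print(n,c)
E
```

```text
pics
{'time_s': 0.0, 'ee_pos': array([ 0.14385667, -0.50446526,  0.21742594]), 'ee_rot': array([ 7.98196649e-01, -6.02396459e-01, -6.20756839e-04, -4.79524192e-04]), 'force': array([ 0.29246242, -0.40038292, -0.07801651]), 'opening': 1.0021991801536274}
top {'fx': 520.08086199116, 'fy': 520.08086199116, 'cx': 328.5213262282069, 'cy': 204.73514794681466, 'world_from_camera': array([[ 0.00340535,  0.99716014, -0.07523341,  0.44921041],
       [-0.99992363,  0.00428925,  0.01159035,  0.01029709],
       [ 0.01188013,  0.0751882 ,  0.99709859,  1.65577647],
       [ 0.        ,  0.        ,  0.        ,  1.        ]])}
side {'fx': 422.8080984128071, 'fy': 422.8080984128071, 'cx': 312.3074128771176, 'cy': 201.36695568304322, 'world_from_camera': array([[-0.80815115,  0.33048845, -0.48751318, -0.21268595],
       [-0.5886369 , -0.42516469,  0.68756207,  1.07436481],
       [ 0.01995794,  0.84262232,  0.53813503,  0.97003201],
       [ 0.        ,  0.        ,  0.        ,  1.        ]])}
```

View pics/top0.png

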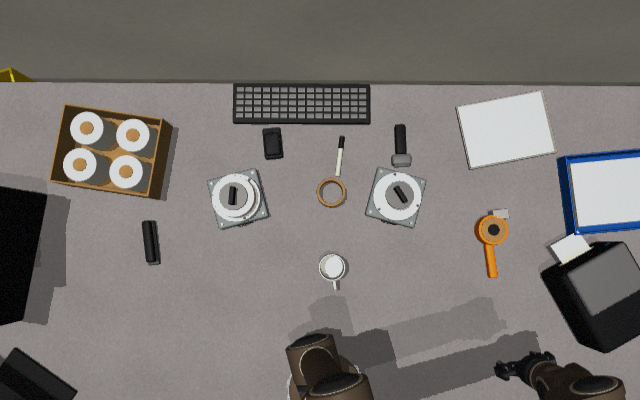

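View pics/side0.png

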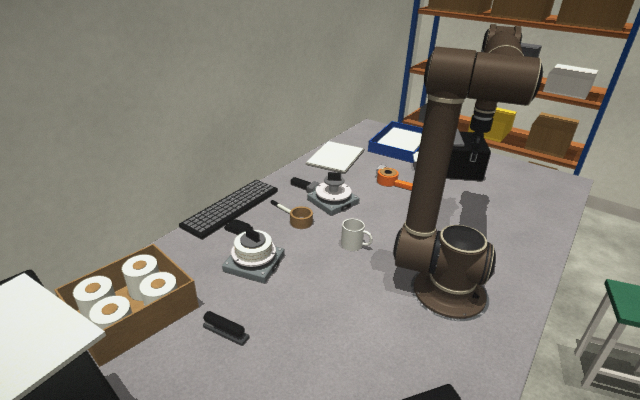

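The roll is on the left winder: top view around (236,196), side view around (252,245). The right one, at (398,195), shows a bare post. Next I'll measure the wing.

```bash
cat > h.py <<'E'
import numpy as np,cv2
from rig import *
def ray(n,u,v,z):
    c=camera_info(n);T=c['world_from_camera']
    d=T[:3,:3]@np.array([(u-c['cx'])/c['fx'],-(v-c['cy'])/c['fy'],-1]);o=T[:3,3]
    return (o+d*(z-o[2])/d[2])
def proj(n,p):
    c=camera_info(n);T=c['world_from_camera'];q=T[:3,:3].T@(np.array(p)-T[:3,3])
    return c['cx']-c['fx']*q[0]/q[2], c['cy']+c['fy']*q[1]/q[2]
E
python3 - <<'E'
from h import *
im=cv2.imread('pics/top0.png')
x0,y0=200,160
cr=im[y0:235,x0:275]; g=cr.max(2)
m=(g<60).astype(np.uint8)
n,l,st,ce=cv2.connectedComponentsWithStats(m)
for i in range(1,n):
    if st[i,4]>20:
        ys,xs=np.nonzero(l==i); pts=np.c_[xs,ys].astype(np.float32)+[x0,y0]
        r=cv2.minAreaRect(pts.astype(np.float32)); print(st[i],ce[i]+[x0,y0],r)
        P=np.array([ray('top',u,v,.132)[:2] for u,v in pts]); mu=P.mean(0); w,V=np.linalg.eigh(np.cov(P.T)); print(mu,np.sqrt(w*12),V[:,1],np.degrees(np.arctan2(V[1,1],V[0,1])))
cv2.imwrite('pics/topz.png',cv2.resize(cr,None,fx=7,fy=7,interpolation=cv2.INTER_CUBIC))
s=cv2.imread('pics/side0.png')[210:290,210:300];cv2.imwrite('pics/sidez.png',cv2.resize(s,None,fx=7,fy=7,interpolation=cv2.INTER_CUBIC))
E
```

```text
[ 29  27   7  18 111] [231.91891892 195.43243243] ((232.0, 195.5), (17.0, 6.0), 90.0)
[0.59036265 0.276307  ] [0.01829154 0.05143503] [-0.99879534  0.04907011] 177.18736007121373
[36 61 17  5 21] [244.33333333 223.28571429] ((244.11766052246094, 223.47061157226562), (1.4552137851715088, 16.492422103881836), 75.96376037597656)
[0.50871238 0.23865208] [0.00400638 0.05172379] [-0.24105855  0.97051057] 103.94902517054499
```

View pics/topz.png

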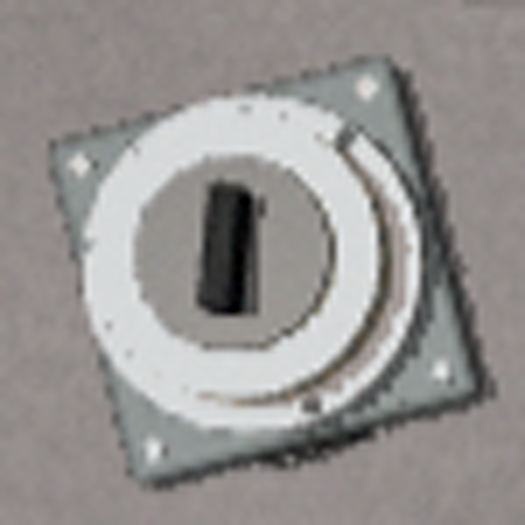

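View pics/sidez.png

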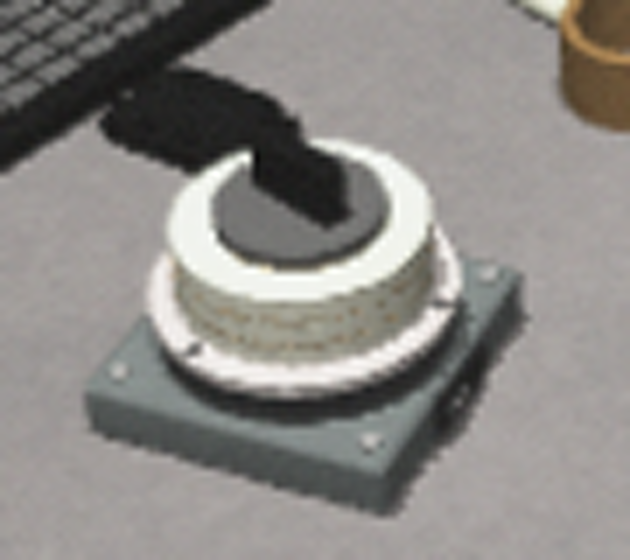

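```bash
python3 - <<'E'
from h import *
im=cv2.imread('pics/top0.png')
z=lambda u,v:((u+.5)/7-.5+200,(v+.5)/7-.5+160)
b=np.mean([ray('top',*z(*p),.04) for p in((78,163),(367,88),(152,452),(442,370))],0);print('bolts',b)
print('skirt',ray('top',*z((134+335)/2,(155+350)/2),.108))
print('roll',ray('top',*z((84+384)/2,(95+402)/2),.098))
for th in(30,40,50):
    g=im.max(2);m=np.zeros_like(g);m[183:207,226:238]=(g[183:207,226:238]<th)
    ys,xs=np.nonzero(m);P=np.array([ray('top',u,v,.139)[:2] for u,v in zip(xs,ys)]);mu=P.mean(0); w,V=np.linalg.eigh(np.cov(P.T)); print(th,mu,np.sqrt(w*12),np.degrees(np.arctan(V[1,1]/V[0,1])))
    if th==40: print(g[184:206,226:240])
# side: skirt extremes zoom7 off 210,210
zs=lambda u,v:((u+.5)/7-.5+210,(v+.5)/7-.5+210)
print('side bolts', np.mean([ray('side',*zs(*p),.04) for p in((118,371),(371,441),(489,272))],0), [ray('side',*zs(*p),.04).round(3) for p in((118,371),(371,441),(489,272))])
print('side mid of diag', (ray('side',*zs(118,371),.04)+ray('side',*zs(489,272),.04))/2)
print('wing top', proj('side',[*b[:2],.14]))
E
```

```text
bolts [0.59145397 0.2774208  0.04      ]
skirt [0.59196026 0.27705699 0.108     ]
roll [0.59460381 0.27902403 0.098     ]
30 [0.58714013 0.27032266] [0.00740646 0.05228341] -5.80860054144789
40 [0.58806836 0.27099179] [0.01147758 0.05429956] -6.427281783933491
[[170 154 147 146 148 145 144 146 146 148 142 150 146 157]
 [148 147 146 145 145 119 147 146 143 146 145 147 146 150]
 [148 146 149 119  80  63  79  82  92 133 147 151 146 149]
 [147 148 149 113  41  42  48  43  37  66 147 148 147 147]
 [147 148 147 114  40  46  44  44   4  11 102 100 146 151]
 [148 147 149  92  43  48  52  36   8  13  82  80 149 148]
 [146 148 146  81  45  48  52  27   9  14  78  79 150 148]
 [146 149 147  66  50  51  53  32   6  23  80 136 148 145]
 [148 145 150  59  38  52  53  20   6  18  79 147 151 151]
 [148 149 148  59  46  54  51  19  10  25  82 150 152 150]
 [147 150 149  45  50  53  51  18  11  34  77 149 150 149]
 [151 150 145  41  48  50  51  12  15  44  79 149 152 151]
 [149 153 124  44  51  51  52  13   0  58  80 151 154 152]
 [151 148 112  44  54  47  47  13   6  61  78 149 153 152]
 [153 149 116  49  51  47  42  13  11  60  80 149 151 149]
 [150 153 118  51  50  49  42   7   4  81  79 150 153 153]
 [154 147  89  54  49  48  41  12  16  80  80 152 153 153]
 [152 152  85  54  54  47  28   9   9  84  80 152 153 152]
 [153 149  66  56  49  49  29  12  20  81  84 150 153 156]
 [153 150  79  39  38  40  29   2  25  80  82 152 152 152]
 [153 147 141 102  44  29  17   4  41  81  83 154 152 155]
 [153 155 153 143 137 136 136 137 135 141 141 155 155 152]]
50 [0.58929313 0.2739277 ] [0.01788531 0.05538826] -2.1918832988944463
side bolts [0.55987141 0.29867367 0.04      ] [array([0.633, 0.365, 0.04 ]), array([0.505, 0.329, 0.04 ]), array([0.541, 0.202, 0.04 ])]
side mid of diag [0.58707744 0.28339144 0.04      ]
wing top (np.float64(252.1412470084336), np.float64(230.2764983387197))
```

```bash
cat >> h.py <<'E'
def go(target,yaw_deg):
    from scipy.spatial.transform import Rotation as R
    s=observe();M=R.from_quat(s['ee_rot']).as_matrix();p=s['ee_pos']
    y=np.degrees(np.arctan2(M[1,0],M[0,0]))
    print('pos',p.round(4),'yaw',round(y,2),'j6',np.degrees(s['joint_positions'][5]).round(1),'shift tool',(M.T@(np.array(target)-p)).round(4),'turn cw',round((y-yaw_deg),2),'F',s['force'].round(2),'Mz',s['moment'].round(3),'t',s['time_s'],'zax',M[:,2].round(4))
E
python3 - <<'E'
from h import *
# wing top face centre in top view, +side view mask
print('topwing',ray('top',230.75,195.2,.14))
im=cv2.imread('pics/side0.png');g=im.max(2)
print(g[226:246,240:264])
s=im[210:270,225:285];
hsv=cv2.cvtColor(im,cv2.COLOR_BGR2HSV)
# roll top ellipse: bright
m=np.zeros(g.shape,np.uint8);m[225:256,230:276]=(g[225:256,230:276]>200)
zs=lambda u,v:((u+.5)/7-.5+210,(v+.5)/7-.5+210)
E_=cv2.fitEllipse(np.array([zs(*p) for p in((168,235),(437,225),(300,300),(225,157),(380,157),(200,275),(405,275))],np.float32));print(E_,ray('side',*E_[0],.098))
for p in([.5917,.277,.098],[.5895,.28,.098]): 
    print(proj('side',p),proj('top',p))
print('bolts top',[ray('top',(u+.5)/7-.5+200,(v+.5)/7-.5+160,.04).round(3) for u,v in((78,163),(367,88),(152,452),(442,370))])
go([.5907,.278,.20],83)
E
```

```text
topwing [0.59027706 0.27832937 0.14      ]
[[ 34  35  40  37  36  37  35  34  34  36  64 115 125 164 165 162 161 155
  157 158 159 161 160 158]
 [ 35  38  35  37  38  35  36  29  31  29  35  32  71 157 164 161 158 163
  161 163 162 165 161 160]
 [ 41  36  34  37  35  36  36  37  37  34  35  36  56 131 161 159 162 161
  164 164 162 157 158 158]
 [ 32  34  36  37  33  34  32  36  36  35  33  35  57 125 166 171 171 171
  174 167 161 160 156 160]
 [ 34  35  37  37  40  38  33  35  32  38  34  35  40  80 180 226 229 230
  228 214 195 179 172 166]
 [ 33  35  46  68 107 110  31  33  32  35  38  38  36  38  47  95 165 212
  213 239 243 242 231 195]
 [ 38  77 148 187 240 229  29  29  29  27  28  37  33  35  35  36  45  76
  120 167 223 238 241 243]
 [119 192 243 234 177 170  32  30  32  30  31  28  32  34  36  33  37  39
   65 117 121 140 199 239]
 [243 243 234 175 118 109  27  29  26  31  30  26  30  27  33  36  38  34
   45  94 119 120 122 179]
 [243 235 175 118 119 106  35  32  28  29  28  31  29  29  32  31  34  31
   38  76 119 118 117 135]
 [236 173 119 118 119 111  66  39  31  32  30  
[... 978 characters left out ...]
414062, 241.279541015625), (22.525789260864258, 38.93756103515625), 90.05577087402344) [0.58868959 0.28106994 0.098     ]
(np.float64(252.88662795289227), np.float64(240.34133922474865)) (np.float64(233.65911813504204), np.float64(196.0379044087068))
(np.float64(252.75778960309577), np.float64(241.03019806752343)) (np.float64(232.64480778199965), np.float64(196.76354361012267))
bolts top [array([0.638, 0.359, 0.04 ]), array([0.672, 0.231, 0.04 ]), array([0.509, 0.324, 0.04 ]), array([0.546, 0.196, 0.04 ])]
pos [ 0.1439 -0.5045  0.2175] yaw -74.08 j6 90.0 shift tool [-0.6299 -0.6443  0.0184] turn cw -157.08 F [ 0.03 -0.64  0.4 ] Mz [ 0.001  0.007 -0.013] t 0.1 zax [-4.0e-04  1.4e-03 -1.0e+00]
```

```bash
python3 -m inch '[[-0.03,-0.03,0,-7,0.085],[-0.06,-0.06,0,-14,0.085],[-0.09,-0.09,0,-21,0.085],[-0.12,-0.12,0,-28,0.085],[-0.15,-0.15,0,-35,0.085],[-0.18,-0.18,0,-42,0.085],[-0.21,-0.21,0,-49,0.085],[-0.24,-0.24,0,-56,0.085]]' 80; python3 -c "
from h import *
go([.5903,.2785,.20],83)"
```

```text
time_s: 0.77
ee_pos: [0.3061, -0.2116, 0.2181]
ee_rot: [0.988, -0.155, 0.0, -0.0]
force: [1.0, -1.0, 0.1]
opening: 0.998
pos [ 0.3061 -0.2116  0.2181] yaw -17.78 j6 73.1 shift tool [ 0.1209 -0.5535  0.0181] turn cw -100.78 F [ 0.99 -0.97  0.13] Mz [-0.011 -0.056 -0.029] t 0.7667 zax [ 1.e-04  0.e+00 -1.e+00]
```

```bash
python3 -m inch '[[0.008,-0.035,0,-7,0.085],[0.016,-0.07,0,-14,0.085],[0.024,-0.105,0,-21,0.085],[0.032,-0.14,0,-28,0.085],[0.04,-0.175,0,-35,0.085],[0.048,-0.21,0,-42,0.085],[0.056,-0.245,0,-49,0.085],[0.064,-0.28,0,-56,0.085]]'; python3 -c "
from h import *
go([.5903,.2785,.20],83)"
```

```text
time_s: 1.43
ee_pos: [0.4541, 0.0346, 0.2179]
ee_rot: [0.945, 0.328, -0.0, 0.0]
force: [0.4, 0.1, 0.1]
opening: 0.995
pos [0.4541 0.0346 0.2179] yaw 38.3 j6 56.1 shift tool [ 0.258  -0.107   0.0178] turn cw -44.7 F [0.38 0.05 0.1 ] Mz [-0.007 -0.076 -0.015] t 1.4333 zax [-4.e-04 -1.e-04 -1.e+00]
```

```bash
python3 -m inch '[[0.032,-0.013,0,-6,0.085],[0.064,-0.026,0,-12,0.085],[0.096,-0.04,0,-18,0.085],[0.129,-0.053,0,-24,0.085],[0.161,-0.067,0,-30,0.085],[0.193,-0.08,0,-36,0.085],[0.225,-0.093,0,-42,0.085],[0.258,-0.107,0.01,-45,0.085]]';python3 -m inch '[[0,0,0,0,0.085],[0,0,0,0,0.085]]'; python3 -c "
from h import *
go([.5903,.2785,.20],83)
cv2.imwrite('pics/s1.png',cv2.resize(get_image('side')[150:290,180:340],None,fx=4,fy=4,interpolation=cv2.INTER_CUBIC))"
```

```text
time_s: 2.1
ee_pos: [0.5926, 0.2775, 0.2094]
ee_rot: [0.748, 0.664, 0.001, 0.0]
force: [1.2, -0.7, 1.2]
opening: 0.999
time_s: 2.27
ee_pos: [0.5913, 0.277, 0.2054]
ee_rot: [0.749, 0.663, -0.002, -0.001]
force: [0.2, -0.7, -0.3]
opening: 0.997
pos [0.5913 0.277  0.2054] yaw 83.01 j6 32.1 shift tool [ 0.0014 -0.0011  0.0054] turn cw 0.01 F [ 0.16 -0.73 -0.25] Mz [ 0.009  0.012 -0.024] t 2.2667 zax [-0.0038 -0.0019 -1.    ]
```

View pics/s1.png

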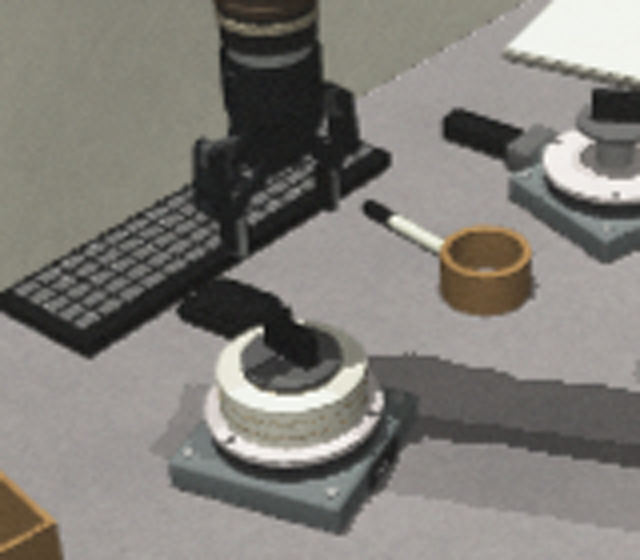

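The gripper hangs open over the wing, which sits near (290,335) in the crop, and the jaws open across it as intended. Next I'll descend and close.

```bash
python3 -m inch '[[0.001,-0.001,0.02,0,0.085],[0.001,-0.001,0.04,0,0.085],[0.001,-0.001,0.055,0,0.085],[0.001,-0.001,0.07,0,0.085],[0.001,-0.001,0.076,0,0.085],[0.001,-0.001,0.076,0,0.06],[0.001,-0.001,0.076,0,0.04],[0.001,-0.001,0.076,0,0.03]]' 80;  python3 -c "
from h import *
go([.5903,.2785,.128],83)"
```

```text
time_s: 2.98
ee_pos: [0.5911, 0.2766, 0.1338]
ee_rot: [0.75, 0.662, 0.001, 0.0]
force: [0.4, 1.1, 0.0]
opening: 0.602
pos [0.5911 0.2766 0.1338] yaw 82.88 j6 32.2 shift tool [ 0.0018 -0.0011  0.0058] turn cw -0.12 F [0.38 1.13 0.04] Mz [ 0.061 -0.003  0.004] t 2.9833 zax [ 1.9e-03  8.0e-04 -1.0e+00]
```

```bash
python3 -m inch '[[0,0,0,0,0.025],[0,0,0,0,0.02],[0,0,0,0,0.015],[0,0,0,0,0.010]]' 40;  python3 -c "
from h import *
go([.5903,.2785,.128],83)"
```

```text
time_s: 3.32
ee_pos: [0.5908, 0.2769, 0.1326]
ee_rot: [0.749, 0.662, 0.0, 0.0]
force: [-0.0, -0.6, -0.1]
opening: 0.113
pos [0.5908 0.2769 0.1326] yaw 82.92 j6 32.2 shift tool [ 0.0015 -0.0007  0.0046] turn cw -0.08 F [-0.02 -0.59 -0.13] Mz [-0.017 -0.016  0.036] t 3.3167 zax [ 5.e-04  3.e-04 -1.e+00]
```

```bash
python3 -c "
from h import *
cv2.imwrite('pics/s2.png',cv2.resize(get_image('side')[180:280,200:320],None,fx=6,fy=6,interpolation=cv2.INTER_CUBIC))
cv2.imwrite('pics/t2.png',cv2.resize(get_image('top')[130:250,180:300],None,fx=5,fy=5,interpolation=cv2.INTER_CUBIC))
"
```

```text
(no output)
```

View pics/s2.png

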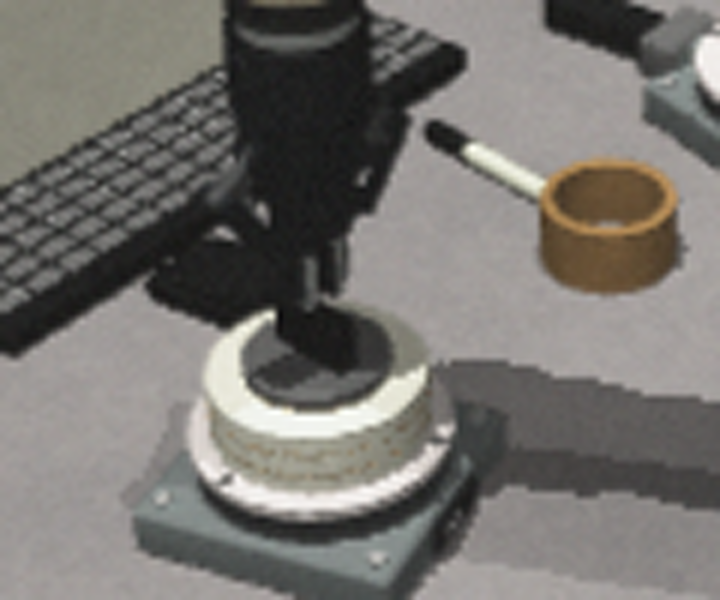

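View pics/t2.png

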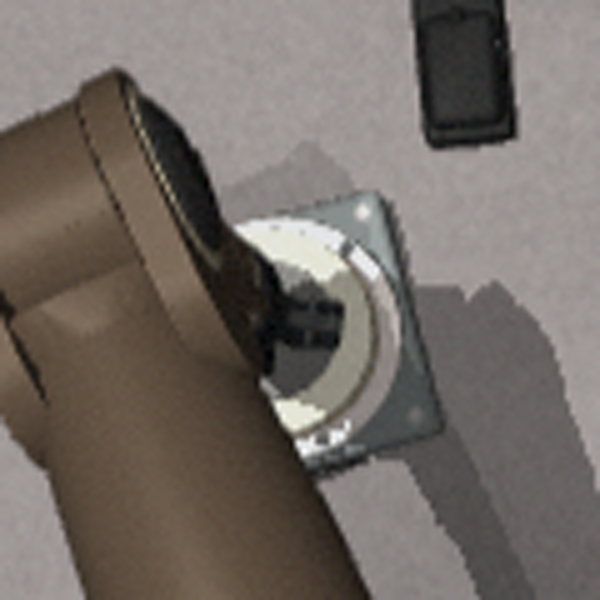

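```bash
python3 -c "
from h import *
s=observe();print(s['ee_pos'],s['opening'])
for z in(.1186,.1326,.14,.15,.17):
    u,v=proj('side',[.5908,.2769,z]);print(z,(u-200)*6,(v-180)*6)
    u,v=proj('top',[.5908,.2769,z]);print(z,(u-180)*5,(v-130)*5)
"
```

```text
[0.59070689 0.2768983  0.1323013 ] 0.11888492116108526
0.1186 316.5711299663634 332.9326988117251
0.1186 262.526781065628 328.508667659964
0.1326 315.1453155750605 312.5223263574701
0.1326 258.4194405928264 326.3021960078646
0.14 314.38541198848804 301.6443920864483
0.14 256.2179194872269 325.11953439430454
0.15 313.35155415004493 286.8448335491749
0.15 253.20868531017481 323.5029676767017
0.17 311.25948218767667 256.8970589906509
0.17 247.0693124433238 320.204884091453
```

```bash
python3 -c "
from h import *
for y in (.325,.231):
  for z in(.19,.2044,.22):
    u,v=proj('side',[.596,y,z]);print(y,z,(u-180)*4,(v-150)*4)
for y in (.288,.266):
  for z in(.1186,.13,.14):
    u,v=proj('side',[.592,y,z]);print(y,z,(u-200)*6,(v-180)*6)
cv2.imwrite('pics/s3.png',cv2.resize(get_image('side')[205:250,225:285],None,fx=12,fy=12,interpolation=cv2.INTER_NEAREST))
"
```

```text
0.325 0.19 239.13308381744196 296.3216605771414
0.325 0.2044 237.7997818142884 281.32576836456326
0.325 0.22 236.33761282668888 264.8804855383512
0.231 0.19 319.72020352076606 243.61753251873313
0.231 0.2044 318.8995927287233 229.02621094754056
0.231 0.22 318.000180576425 213.0337184450275
0.288 0.1186 301.0780296605831 341.85252796880957
0.288 0.13 299.84365065358037 325.20439053843404
0.288 0.14 298.7518238233067 310.4788621412026
0.266 0.1186 328.44866911805605 322.68105483054586
0.266 0.13 327.34755001540645 306.1287743745171
0.266 0.14 326.3736810168417 291.48934731082636
```

View pics/s3.png

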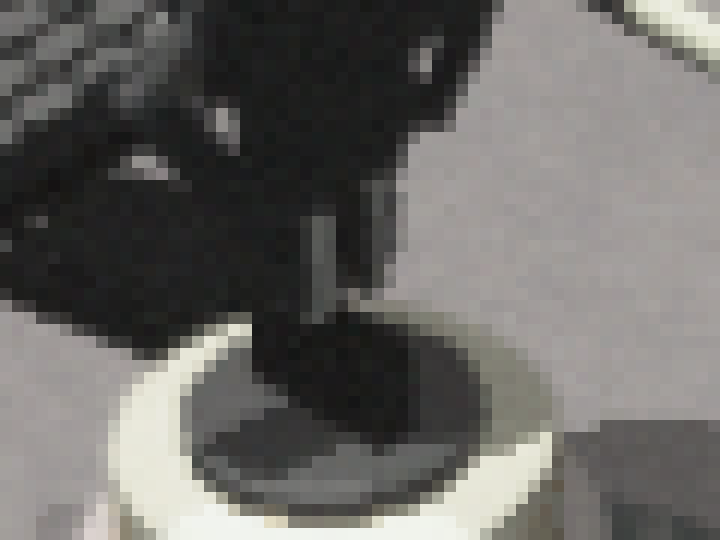

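The fingers reached the commanded 10 mm without resistance, and in the side view their tips seem to end at the top of the wing, around (252,232). I'll close fully as a probe to see whether anything is between the pads.

```bash
python3 -m inch '[[0,0,0,0,0.0],[0,0,0,0,0.0],[0,0,0,0,0.0]]' 20;  python3 -c "
from h import *
go([.5903,.2785,.128],83);print(observe()['opening'], observe()['joint_positions'])"
```

```text
time_s: 3.72
ee_pos: [0.5907, 0.2768, 0.1321]
ee_rot: [0.749, 0.662, -0.0, -0.0]
force: [-0.5, -0.4, -0.2]
opening: -0.001
pos [0.5907 0.2768 0.1321] yaw 82.92 j6 32.2 shift tool [ 0.0016 -0.0006  0.0041] turn cw -0.08 F [-0.49 -0.43 -0.17] Mz [-0.002 -0.021 -0.04 ] t 3.7167 zax [-1.e-04 -0.e+00 -1.e+00]
-0.0008006589631234748 [ 4.38288567e-01  3.79094899e-01  9.88637300e-02  1.29065058e+00
 -6.39062424e-06  5.61919747e-01]
```

```bash
python3 -m inch '[[0,0,0,0,0.04],[0,0,0,0,0.04],[0,0,0,0,0.04],[0.0015,0,0.003,0,0.04],[0.0015,0,0.006,0,0.04],[0.0015,0,0.009,0,0.04],[0.0015,0,0.009,0,0.04]]' 40;  python3 -c "
from h import *
go([.5903,.2785,.128],83);print(observe()['opening'])
cv2.imwrite('pics/s4.png',cv2.resize(get_image('side')[205:250,225:285],None,fx=12,fy=12,interpolation=cv2.INTER_NEAREST))"
```

```text
time_s: 4.3
ee_pos: [0.5904, 0.2782, 0.1221]
ee_rot: [0.749, 0.662, -0.001, -0.0]
force: [-0.6, 0.3, -0.5]
opening: 0.464
pos [0.5904 0.2782 0.1221] yaw 82.92 j6 32.3 shift tool [ 0.0003 -0.0002 -0.0059] turn cw -0.08 F [-0.57  0.27 -0.55] Mz [-0.012 -0.002  0.032] t 4.3 zax [-1.3e-03 -6.0e-04 -1.0e+00]
0.46356694777851304
```

View pics/s4.png

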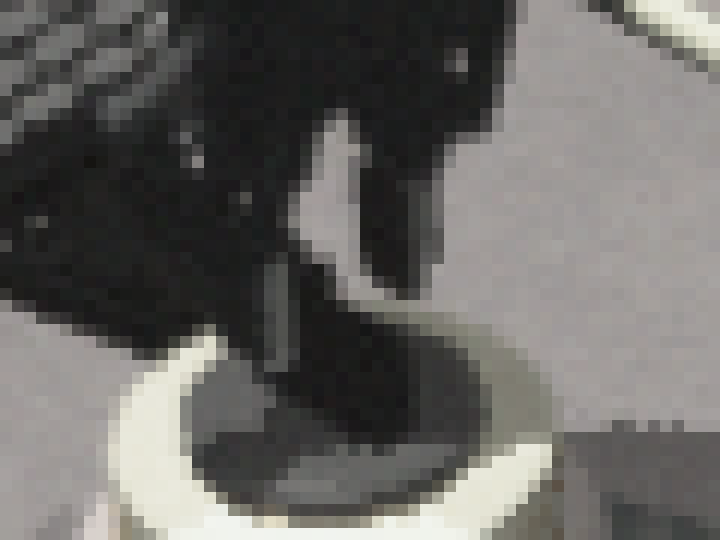

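```bash
python3 -c "
from h import *
for y in (.302,.254):
  for z in(.12,.13,.14):
    u,v=proj('side',[.592,y,z]);print(y,z,(u-225)*12,(v-205)*12)
"; python3 -m inch '[[0,0,0.003,0,0.04],[0,0,0.006,0,0.04],[0,0,0.008,0,0.04],[0,0,0.008,0,0.04]]' 40;  python3 -c "
from h import *
go([.5903,.2785,.108],83)"
```

```text
0.302 0.12 266.3731101370629 404.4542434474155
0.302 0.13 264.05237296709834 375.12375716448287
0.302 0.14 261.71340429245697 345.5628531915353
0.254 0.12 386.01056415146786 320.7561810847668
0.254 0.13 384.20133197282007 291.7931939473867
0.254 0.14 382.37822096182254 262.60802833696926
time_s: 4.68
ee_pos: [0.5906, 0.2782, 0.1145]
ee_rot: [0.749, 0.662, -0.0, -0.0]
force: [-0.2, 0.3, -0.0]
opening: 0.471
pos [0.5906 0.2782 0.1145] yaw 82.92 j6 32.3 shift tool [ 0.0003 -0.0003  0.0065] turn cw -0.08 F [-0.21  0.29 -0.04] Mz [0.011 0.049 0.033] t 4.6833 zax [-9.e-04 -4.e-04 -1.e+00]
```

```bash
python3 -m inch '[[0,0,0.004,0,0.04],[0,0,0.004,0,0.025],[0,0,0.004,0,0.01],[0,0,0.004,0,0.005],[0,0,0.004,0,0.005],[0,0,0.004,0,0.005]]' 40;  python3 -c "
from h import *
go([.5903,.2785,.108],83);print(observe()['opening'])
cv2.imwrite('pics/s5.png',cv2.resize(get_image('side')[205:250,225:285],None,fx=12,fy=12,interpolation=cv2.INTER_NEAREST))"
```

```text
time_s: 5.18
ee_pos: [0.591, 0.2784, 0.1111]
ee_rot: [0.749, 0.662, 0.0, 0.0]
force: [-0.5, -0.4, -1.8]
opening: 0.157
pos [0.591  0.2784 0.1111] yaw 82.92 j6 32.3 shift tool [ 0.0001 -0.0007  0.0031] turn cw -0.08 F [-0.49 -0.37 -1.76] Mz [ 0.098 -0.202  0.039] t 5.1833 zax [ 1.e-04  0.e+00 -1.e+00]
0.15705624346165825
```

View pics/s5.png

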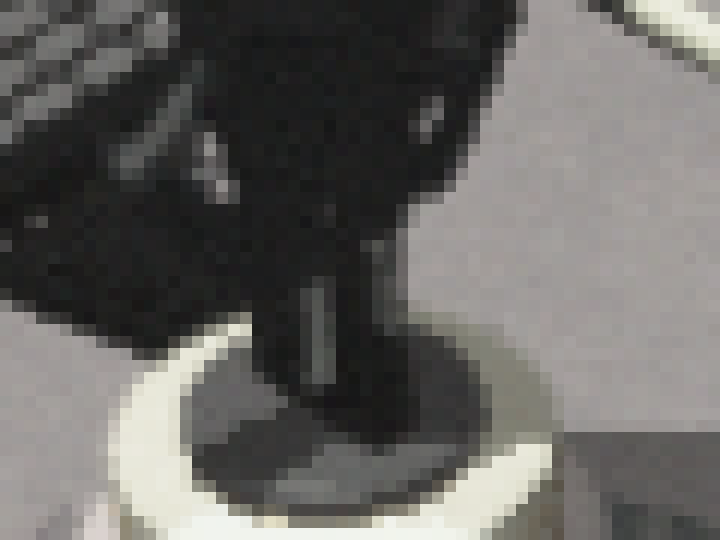

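Opening is 13.4 mm, so the wing is gripped; the pads cover it down to about row 237 in the side view. Next I'll press in small steps and watch the force.

```bash
python3 -m inch '[[0,0,0,0,0.005],[0,0,0.001,0,0.005],[0,0,0.002,0,0.005],[0,0,0.003,0,0.005],[0,0,0.004,0,0.005],[0,0,0.004,0,0.005]]' 60;  python3 -c "
from h import *
go([.5903,.2785,.108],83);print(observe()['opening'])"
```

```text
time_s: 5.73
ee_pos: [0.591, 0.2784, 0.1083]
ee_rot: [0.749, 0.662, 0.001, 0.0]
force: [-1.1, -0.4, 7.3]
opening: 0.149
pos [0.591  0.2784 0.1083] yaw 82.92 j6 32.3 shift tool [ 0.     -0.0007  0.0003] turn cw -0.08 F [-1.06 -0.44  7.31] Mz [-0.203  0.338 -0.014] t 5.7333 zax [ 1.2e-03  6.0e-04 -1.0e+00]
0.1486872898958527
```

```bash
python3 -m inch '[[0,0,0.001,0,0.005],[0,0,0.002,0,0.005],[0,0,0.003,0,0.005],[0,0,0.003,0,0.005]]';  python3 -c "
from h import *
go([.5903,.2785,.108],83);print(observe()['opening'])"
```

```text
time_s: 6.07
ee_pos: [0.5911, 0.2784, 0.106]
ee_rot: [0.749, 0.662, 0.001, 0.0]
force: [-2.4, -0.9, 8.6]
opening: 0.144
pos [0.5911 0.2784 0.106 ] yaw 82.91 j6 32.3 shift tool [-0.     -0.0008 -0.002 ] turn cw -0.09 F [-2.37 -0.91  8.6 ] Mz [-0.296  0.536 -0.012] t 6.0667 zax [ 1.8e-03  8.0e-04 -1.0e+00]
0.14383680778901167
```

```bash
python3 -m inch '[[0,0,0.001,0,0.005],[0,0,0.002,0,0.005],[0,0,0.002,0,0.005]]';  python3 -c "
from h import *
go([.5903,.2785,.108],83);print(observe()['opening'])"
```

```text
time_s: 6.32
ee_pos: [0.5911, 0.2785, 0.1058]
ee_rot: [0.749, 0.662, 0.002, 0.001]
force: [-6.0, -1.9, 16.7]
opening: 0.144
pos [0.5911 0.2785 0.1058] yaw 82.92 j6 32.3 shift tool [-0.0001 -0.0008 -0.0022] turn cw -0.08 F [-5.97 -1.85 16.65] Mz [-6.080e-01  1.156e+00 -1.000e-03] t 6.3167 zax [ 0.0032  0.0014 -1.    ]
0.14417101476223113
```

At 16.7 N the plate is on the brake, so I'll start stroke 1.

```bash
python3 -m inch '[[0,0,0.0005,3,0.005],[0,0,0.0005,7,0.005],[0,0,0.0005,11,0.005],[0,0,0.0005,15,0.005],[0,0,0.0005,19,0.005],[0,0,0.0005,23,0.005],[0,0,0.0005,27,0.005],[0,0,0.0005,30,0.005]]';  python3 -c "
from h import *
go([.5903,.2785,.108],83);print(observe()['opening'])
cv2.imwrite('pics/s6.png',cv2.resize(get_image('side')[205:260,225:285],None,fx=10,fy=10,interpolation=cv2.INTER_NEAREST))"
```

```text
time_s: 6.98
ee_pos: [0.5913, 0.2789, 0.1057]
ee_rot: [0.896, 0.444, 0.002, -0.0]
force: [-6.2, -1.5, 18.2]
opening: 0.143
pos [0.5913 0.2789 0.1057] yaw 52.77 j6 62.5 shift tool [-0.0009 -0.0006 -0.0023] turn cw -30.23 F [-6.17 -1.47 18.17] Mz [-0.371  1.203  0.183] t 6.9833 zax [ 0.0038  0.0024 -1.    ]
0.14267833980573028
```

View pics/s6.png

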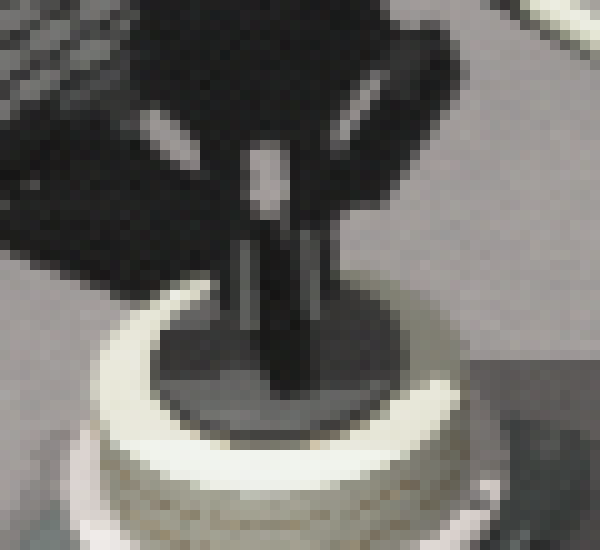

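The knob turns with Mz about 0.18 N m, which matches the given drag. The plate mark is still at about (273.5,254), so the brake holds.

```bash
python3 -m inch '[[0,0,0,4,0.005],[0,0,0,8,0.005],[0,0,0,12,0.005],[0,0,0,16,0.005],[0,0,0,20,0.005],[0,0,0,24,0.005],[0,0,0,28,0.005],[0,0,0,32,0.005]]';  python3 -c "
from h import *
go([.5903,.2785,.108],83)"
python3 -m inch '[[0,0,0,4,0.005],[0,0,0,8,0.005],[0,0,0,12,0.005],[0,0,0,16,0.005],[0,0,0,20,0.005],[0,0,0,24,0.005],[0,0,0,28,0.005],[0,0,0,32,0.005]]';  python3 -c "
from h import *
go([.5903,.2785,.108],83)"
```

```text
time_s: 7.7
ee_pos: [0.5918, 0.2792, 0.1057]
ee_rot: [0.984, 0.18, 0.003, -0.001]
force: [-3.2, -0.4, 16.9]
opening: 0.147
pos [0.5918 0.2792 0.1057] yaw 20.76 j6 94.5 shift tool [-0.0016  0.0002 -0.0023] turn cw -62.24 F [-3.24 -0.39 16.89] Mz [-0.164  0.946  0.237] t 7.7 zax [ 0.0046  0.003  -1.    ]
time_s: 8.37
ee_pos: [0.5923, 0.2793, 0.1057]
ee_rot: [0.995, -0.098, 0.003, -0.002]
force: [-2.8, -0.3, 16.5]
opening: 0.144
pos [0.5923 0.2793 0.1057] yaw -11.24 j6 126.5 shift tool [-0.0017  0.0012 -0.0023] turn cw -94.24 F [-2.78 -0.25 16.46] Mz [-0.175  0.557  0.199] t 8.3667 zax [ 0.0055  0.003  -1.    ]
```

```bash
python3 -m inch '[[0,0,0,4,0.005],[0,0,0,8,0.005],[0,0,0,12,0.005],[0,0,0,16,0.005],[0,0,0,19,0.005],[0,0,0,22,0.005]]';  python3 -c "
from h import *
go([.5903,.2785,.108],83)"
python3 -m inch '[[0,0,0,4,0.005],[0,0,0,8,0.005],[0,0,0,12,0.005],[0,0,0,16,0.005],[0,0,0,20,0.005],[0,0,0,20,0.005]]';  python3 -c "
from h import *
go([.5903,.2785,.108],83)
cv2.imwrite('pics/s7.png',cv2.resize(get_image('side')[205:260,225:285],None,fx=10,fy=10,interpolation=cv2.INTER_NEAREST))"
```

```text
time_s: 8.87
ee_pos: [0.5927, 0.2792, 0.1058]
ee_rot: [0.958, -0.286, 0.003, -0.002]
force: [-0.6, -1.3, 15.7]
opening: 0.146
pos [0.5927 0.2792 0.1058] yaw -33.21 j6 148.4 shift tool [-0.0016  0.0018 -0.0023] turn cw -116.21 F [-0.6  -1.26 15.71] Mz [-0.244  0.384  0.172] t 8.8667 zax [ 0.0062  0.0028 -1.    ]
time_s: 9.37
ee_pos: [0.5929, 0.2789, 0.1058]
ee_rot: [0.894, -0.448, 0.002, -0.003]
force: [-0.6, -1.3, 15.6]
opening: 0.144
pos [0.5929 0.2789 0.1058] yaw -53.26 j6 168.5 shift tool [-0.0012  0.0023 -0.0023] turn cw -136.26 F [-0.65 -1.3  15.56] Mz [-0.349  0.264 -0.071] t 9.3667 zax [ 0.0065  0.0024 -1.    ]
```

View pics/s7.png

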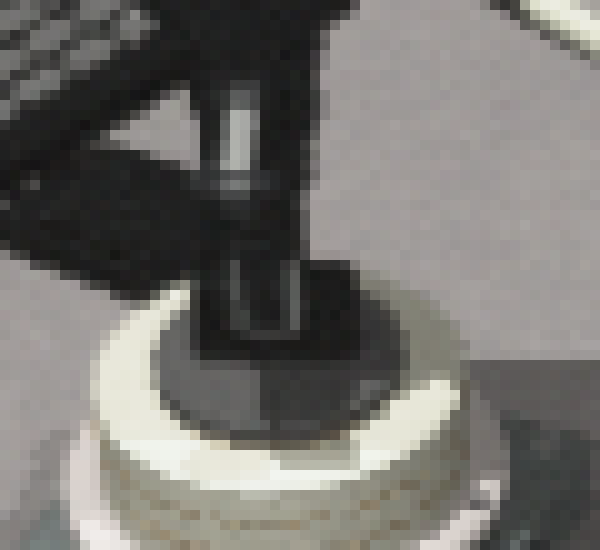

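Stroke 1 gave about 136° with the plate still, and no stop yet. I'll ease up, let go, lift, turn back 180° and regrip.

```bash
python3 -m inch '[[0,0,-0.003,0,0.005],[0,0,-0.006,0,0.005],[0,0,-0.009,0,0.005],[0,0,-0.009,0,0.02],[0,0,-0.009,0,0.05],[0,0,-0.009,0,0.085],[0,0,-0.009,0,0.085],[0,0,-0.009,0,0.085]]';  python3 -c "
from h import *
go([.5903,.2785,.108],83);print(observe()['opening'])
cv2.imwrite('pics/s8.png',cv2.resize(get_image('side')[205:260,225:285],None,fx=10,fy=10,interpolation=cv2.INTER_NEAREST))"
```

```text
time_s: 10.08
ee_pos: [0.5906, 0.2783, 0.1106]
ee_rot: [0.895, -0.447, -0.0, 0.0]
force: [0.3, -0.1, -0.1]
opening: 0.793
pos [0.5906 0.2783 0.1106] yaw -53.08 j6 168.3 shift tool [-0.0004  0.0001  0.0026] turn cw -136.08 F [ 0.34 -0.08 -0.13] Mz [ 0.042 -0.044 -0.019] t 10.0833 zax [-4.e-04 -1.e-04 -1.e+00]
0.7925203997532148
```

View pics/s8.png

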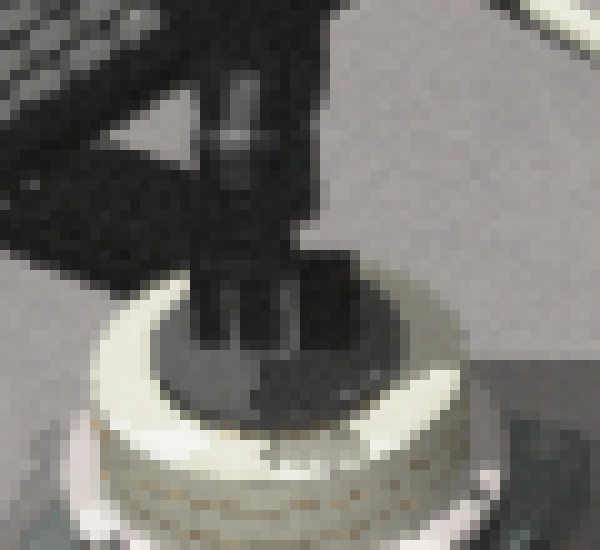

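The knob and plate have sprung up, and the mark is unmoved at about (274,253). Now I'll lift and turn back.

```bash
python3 -m inch '[[0,0,-0.015,0,0.085],[0,0,-0.03,0,0.085],[0,0,-0.045,-7,0.085],[0,0,-0.045,-14,0.085],[0,0,-0.045,-21,0.085],[0,0,-0.045,-28,0.085],[0,0,-0.045,-35,0.085],[0,0,-0.045,-42,0.085]]'
python3 -m inch '[[0,0,0,-7,0.085],[0,0,0,-14,0.085],[0,0,0,-21,0.085],[0,0,0,-28,0.085],[0,0,0,-35,0.085],[0,0,0,-42,0.085],[0,0,0,-49,0.085],[0,0,0,-56,0.085]]'
python3 -m inch '[[0,0,0,-7,0.085],[0,0,0,-14,0.085],[0,0,0,-21,0.085],[0,0,0,-28,0.085],[0,0,0,-35,0.085],[0,0,0,-42,0.085],[0,0,0,-49,0.085],[0,0,0,-56,0.085]]'
python3 -m inch '[[0,0,0,-7,0.085],[0,0,0,-14,0.085],[0,0,0,-21,0.085],[0,0,0,-26,0.085],[0,0,0,-26,0.085]]'
python3 -c "
from h import *
go([.5906,.2783,.1106],-53.1+180);print(observe()['opening'])
cv2.imwrite('pics/s9.png',cv2.resize(get_image('side')[195:260,215:295],None,fx=10,fy=9,interpolation=cv2.INTER_NEAREST))"
```

```text
time_s: 10.8
ee_pos: [0.5908, 0.2783, 0.1558]
ee_rot: [0.996, -0.094, -0.0, -0.0]
force: [0.3, -0.2, -1.0]
opening: 0.997
time_s: 11.47
ee_pos: [0.5907, 0.2783, 0.1557]
ee_rot: [0.923, 0.385, -0.0, -0.0]
force: [-0.4, 0.9, 0.0]
opening: 0.993
time_s: 12.13
ee_pos: [0.5907, 0.2783, 0.1557]
ee_rot: [0.634, 0.773, -0.0, -0.0]
force: [0.4, 0.3, -0.1]
opening: 0.993
time_s: 12.55
ee_pos: [0.5908, 0.2783, 0.1557]
ee_rot: [0.446, 0.895, -0.0, -0.0]
force: [-0.2, 1.1, 0.4]
opening: 0.994
pos [0.5908 0.2783 0.1557] yaw 127.04 j6 -11.8 shift tool [ 0.0001 -0.0001  0.0451] turn cw 0.14 F [-0.25  1.09  0.38] Mz [-0.01   0.018  0.059] t 12.55 zax [-1.e-04  0.e+00 -1.e+00]
0.9939290708983527
```

View pics/s9.png

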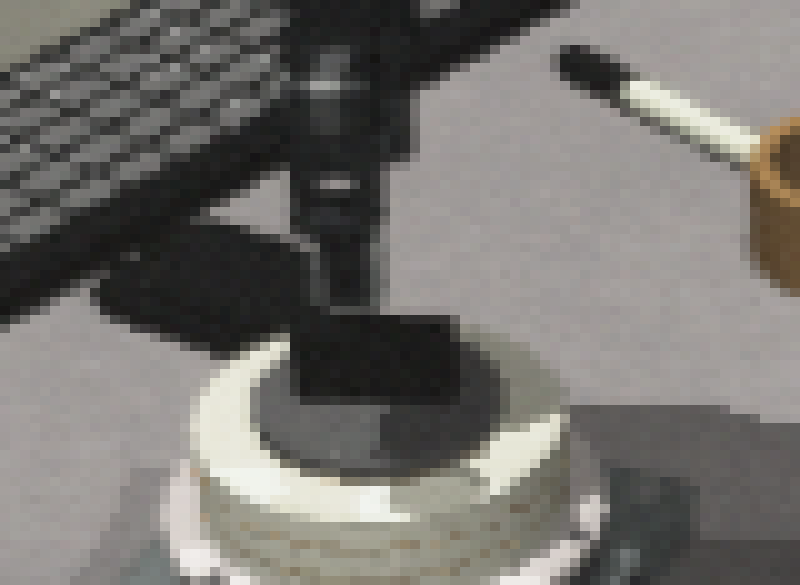

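The wing stands squarely between the jaws. I'll descend and grip again.

```bash
python3 -m inch '[[0,0,0.02,0,0.085],[0,0,0.035,0,0.085],[0,0,0.045,0,0.06],[0,0,0.045,0,0.04],[0,0,0.045,0,0.02],[0,0,0.045,0,0.005],[0,0,0.045,0,0.005],[0,0,0.045,0,0.005]]' 60
python3 -m inch '[[0,0,0,0,0.005],[0,0,0,0,0.005]]' 60
python3 -m inch '[[0,0,0.002,0,0.005],[0,0,0.004,0,0.005],[0,0,0.006,0,0.005],[0,0,0.007,0,0.005],[0,0,0.008,0,0.005],[0,0,0.009,0,0.005],[0,0,0.009,0,0.005]]'
python3 -c "
from h import *
go([.5906,.2783,.1106],-53.1+180);print(observe()['opening'])"
```

```text
time_s: 13.27
ee_pos: [0.5918, 0.2782, 0.1119]
ee_rot: [0.447, 0.894, 0.0, 0.001]
force: [3.0, -4.8, 3.2]
opening: 0.143
time_s: 13.43
ee_pos: [0.5917, 0.2782, 0.1121]
ee_rot: [0.447, 0.894, 0.001, 0.001]
force: [2.2, -1.2, 5.5]
opening: 0.143
time_s: 14.02
ee_pos: [0.5919, 0.2782, 0.1065]
ee_rot: [0.447, 0.894, 0.002, 0.002]
force: [-4.7, -5.7, 22.1]
opening: 0.147
pos [0.5919 0.2782 0.1065] yaw 126.89 j6 -11.7 shift tool [ 0.0008 -0.001  -0.0041] turn cw -0.01 F [-4.72 -5.71 22.06] Mz [-1.131  1.083 -0.043] t 14.0167 zax [ 0.0053  0.0016 -1.    ]
0.14724907300362927
```

```bash
python3 -m inch '[[0,0,-0.0005,2,0.005],[0,0,-0.0005,5,0.005],[0,0,-0.0005,8,0.005],[0,0,-0.0005,10,0.005]]'
python3 -c "
from h import *
go([.5906,.2783,.1106],-53.1+180)"
python3 -m inch '[[0,0,0,3,0.005],[0,0,0,6,0.005],[0,0,0,9,0.005],[0,0,0,10,0.005]]'
python3 -c "
from h import *
go([.5906,.2783,.1106],-53.1+180)
cv2.imwrite('pics/s10.png',cv2.resize(get_image('side')[195:260,215:295],None,fx=10,fy=9,interpolation=cv2.INTER_NEAREST))"
```

```text
time_s: 14.35
ee_pos: [0.5919, 0.2783, 0.1066]
ee_rot: [0.524, 0.852, 0.002, 0.002]
force: [-3.0, -4.3, 19.9]
opening: 0.143
pos [0.5919 0.2783 0.1066] yaw 116.8 j6 -1.6 shift tool [ 0.0006 -0.0012 -0.004 ] turn cw -10.1 F [-2.99 -4.34 19.91] Mz [-1.085  0.835  0.474] t 14.35 zax [ 0.0051  0.0014 -1.    ]
time_s: 14.68
ee_pos: [0.5919, 0.2783, 0.1066]
ee_rot: [0.596, 0.803, 0.002, 0.002]
force: [-3.3, -4.7, 19.9]
opening: 0.143
pos [0.5919 0.2783 0.1066] yaw 106.81 j6 8.4 shift tool [ 0.0004 -0.0012 -0.004 ] turn cw -20.09 F [-3.27 -4.69 19.88] Mz [-1.013  0.861  0.373] t 14.6833 zax [ 0.0051  0.0014 -1.    ]
```

View pics/s10.png

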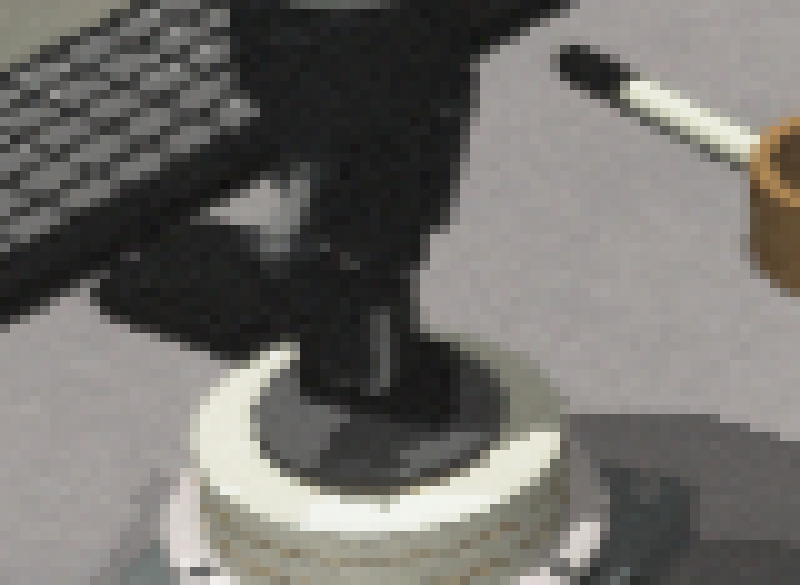

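```bash
python3 -c "
from h import *
a=cv2.resize(cv2.imread('pics/s7.png'),(60,55),interpolation=cv2.INTER_NEAREST)
b6=cv2.resize(cv2.imread('pics/s6.png'),(60,55),interpolation=cv2.INTER_NEAREST)
c=get_image('side')
cv2.imwrite('pics/full11.png',c)
c=c[205:260,225:285]
f=lambda i:cv2.resize(i[30:55],None,fx=12,fy=7,interpolation=cv2.INTER_CUBIC)
cv2.imwrite('pics/cmp.png',np.vstack([f(b6),f(a),f(c)]))"
```

```text
(no output)
```

View pics/cmp.png

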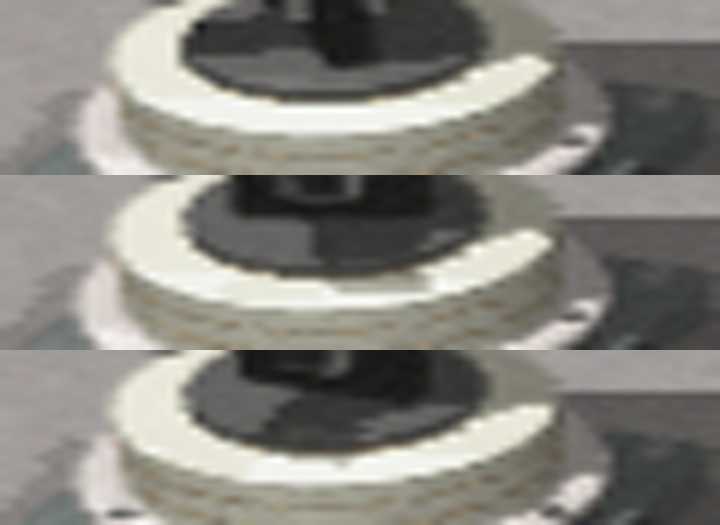

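Mz rose from 0.2 to 0.37–0.47 N m, and the plate mark has left (273,254), so the plate is now being dragged round with the knob: that points to the stop. I'll confirm with a few more degrees, comparing roll, plate and knob.

```bash
python3 -m inch '[[0,0,0,3,0.005],[0,0,0,6,0.005],[0,0,0,9,0.005],[0,0,0,12,0.005],[0,0,0,12,0.005]]'
python3 -c "
from h import *
go([.5906,.2783,.1106],-53.1+180)
a=cv2.imread('pics/full11.png')
c=get_image('side');cv2.imwrite('pics/full12.png',c)
f=lambda i:cv2.resize(i[225:275,215:295],None,fx=9,fy=6,interpolation=cv2.INTER_CUBIC)
cv2.imwrite('pics/cmp2.png',np.vstack([f(a),f(c)]))"
```

```text
time_s: 15.2
ee_pos: [0.5919, 0.2784, 0.1066]
ee_rot: [0.677, 0.736, 0.002, 0.001]
force: [-3.3, -4.4, 19.8]
opening: 0.144
pos [0.5919 0.2784 0.1066] yaw 94.78 j6 20.4 shift tool [-0.     -0.0013 -0.004 ] turn cw -32.12 F [-3.28 -4.42 19.83] Mz [-0.978  0.882 -0.2  ] t 15.2 zax [ 0.0051  0.0016 -1.    ]
```

View pics/cmp2.png

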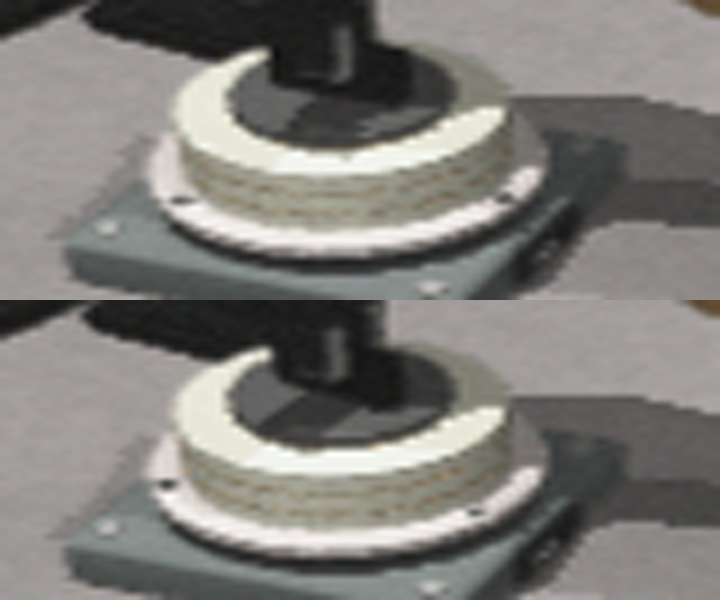

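```bash
python3 -c "
from h import *
for nm,(u,v) in {'orig':(526,174),'a':(505,198),'b':(475,512-300),'La':(180,201),'Lb':(167,483-300)}.items():
    p=ray('side',u/9+215,v/6+225,.053);d=p[:2]-[.589,.281];print(nm,np.linalg.norm(d).round(4),np.degrees(np.arctan2(d[1],d[0])).round(1))"
```

```text
orig 0.0692 -152.3
a 0.0696 -170.3
b 0.0677 176.7
La 0.0672 68.7
Lb 0.0671 54.3
```

The plate moved about 13° with the last 12° of knob turn, and 18° with the 20° before that, so the knob is hard on its stop. Mz settled slightly negative at rest. So I'll seat it with a last slow clockwise creep while easing the pressure off, then let go.

```bash
python3 -m inch '[[0,0,0,1,0.005],[0,0,0,2,0.005],[0,0,0,3,0.005],[0,0,-0.002,4,0.005],[0,0,-0.004,5,0.005],[0,0,-0.006,5.5,0.005],[0,0,-0.0075,6,0.005],[0,0,-0.0085,6,0.005]]'
python3 -c "
from h import *
go([.5906,.2783,.1106],-53.1+180)"
python3 -m inch '[[0,0,0,0,0.005],[0,0,0,0,0.005],[0,0,0,0,0.015],[0,0,0,0,0.03],[0,0,0,0,0.06],[0,0,0,0,0.085],[0,0,0,0,0.085],[0,0,0,0,0.085]]'
python3 -m inch '[[0,0,-0.01,0,0.085],[0,0,-0.025,0,0.085],[0,0,-0.04,0,0.085],[0,0,-0.06,0,0.085],[0,0,-0.08,0,0.085],[0,0,-0.1,0,0.085],[0,0,-0.1,0,0.085],[0,0,-0.1,0,0.085]]'
python3 -c "
from h import *
go([.5906,.2783,.1106],-53.1+180)
c=get_image('side');cv2.imwrite('pics/full13.png',c);cv2.imwrite('pics/s13.png',cv2.resize(c[200:280,205:305],None,fx=7,fy=7,interpolation=cv2.INTER_CUBIC))"
```

```text
time_s: 15.92
ee_pos: [0.5917, 0.2783, 0.1121]
ee_rot: [0.714, 0.7, 0.001, 0.001]
force: [2.6, -1.6, -2.3]
opening: 0.144
pos [0.5917 0.2783 0.1121] yaw 88.87 j6 26.3 shift tool [-0.     -0.0011  0.0015] turn cw -38.03 F [ 2.61 -1.58 -2.25] Mz [-0.361 -0.5   -0.037] t 15.9167 zax [ 2.5e-03  5.0e-04 -1.0e+00]
time_s: 16.58
ee_pos: [0.5906, 0.2784, 0.1104]
ee_rot: [0.714, 0.7, -0.0, -0.0]
force: [-0.5, -0.7, 0.7]
opening: 0.874
time_s: 17.25
ee_pos: [0.5916, 0.2787, 0.2127]
ee_rot: [0.714, 0.7, 0.002, 0.001]
force: [-0.7, -0.7, -0.5]
opening: 0.995
pos [0.5916 0.2787 0.2127] yaw 88.92 j6 26.3 shift tool [-0.0006 -0.0013  0.1021] turn cw -37.98 F [-0.68 -0.68 -0.53] Mz [0.002 0.029 0.009] t 17.25 zax [ 0.003   0.0015 -1.    ]
```

View pics/s13.png

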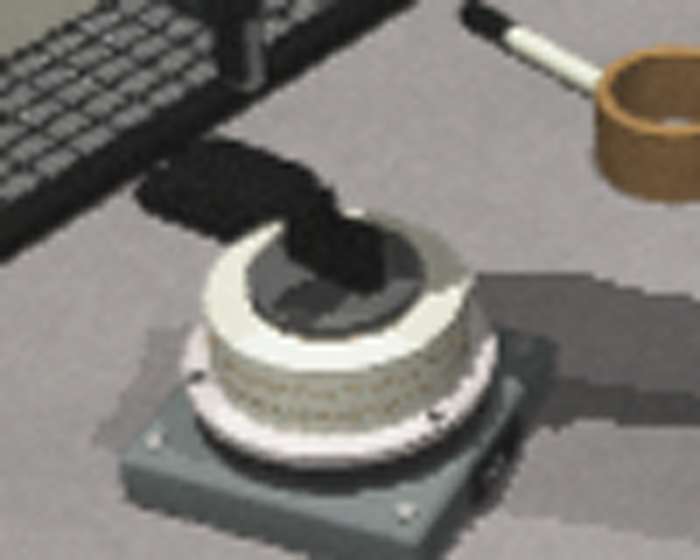

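```bash
python3 -m inch '[[0,0,0,0,0.085],[0,0,0,0,0.085],[0,0,0,0,0.085],[0,0,0,0,0.085],[0,0,0,0,0.085],[0,0,0,0,0.085],[0,0,0,0,0.085],[0,0,0,0,0.085]]'
python3 -c "
from h import *
a=cv2.imread('pics/full13.png');c=get_image('side')
d=cv2.absdiff(a,c)[220:280,220:290];print('diff',d.max(),d.mean())
for n,(u,v) in {'R':(438,413),'L':(196,377)}.items():
    p=ray('side',(u+.5)/7-.5+205,(v+.5)/7-.5+200,.058);q=p[:2]-[.589,.281];print(n,np.linalg.norm(q).round(4),np.degrees(np.arctan2(q[1],q[0])).round(1))
t=get_image('top');cv2.imwrite('pics/t14.png',t);print(observe()['force'],observe()['joint_vel'].round(3))"
```

```text
time_s: 17.97
ee_pos: [0.5909, 0.2783, 0.2107]
ee_rot: [0.714, 0.7, 0.0, -0.0]
force: [-0.5, -0.6, -0.1]
opening: 0.994
diff 68 1.9050793650793652
R 0.0642 177.5
L 0.0693 49.8
[-0.14100167  0.39384047  0.21510752] [-0.001 -0.     0.    -0.002 -0.     0.   ]
```

View pics/t14.png

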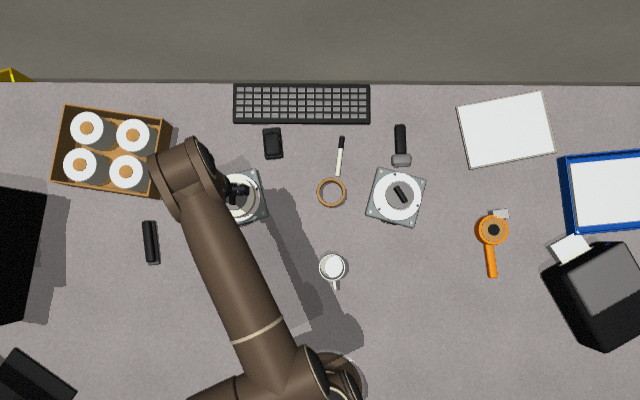

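```bash
python3 -c "
from h import *
a=cv2.imread('pics/full13.png');c=get_image('side');cv2.imwrite('pics/full15.png',c)
d=cv2.absdiff(a,c).max(2)[200:280,205:305];ys,xs=np.nonzero(d>25);print(list(zip(xs+205,ys+200))[:40])
for i in ('full12','full13','full15'):
    m=cv2.imread(f'pics/{i}.png');
    for nm,(x0,y0,x1,y1) in {'R':(262,253,276,265),'L':(229,250,240,263)}.items():
        g=m[y0:y1,x0:x1].max(2).astype(int);b=cv2.medianBlur(m[y0:y1,x0:x1],5).max(2).astype(int)
        print(i,nm);print(g)
" | head -90
```

```text
[(np.int64(233), np.int64(203)), (np.int64(240), np.int64(203)), (np.int64(241), np.int64(203)), (np.int64(242), np.int64(212)), (np.int64(240), np.int64(213)), (np.int64(241), np.int64(213)), (np.int64(256), np.int64(230)), (np.int64(251), np.int64(240)), (np.int64(271), np.int64(240)), (np.int64(272), np.int64(240)), (np.int64(246), np.int64(241)), (np.int64(296), np.int64(241)), (np.int64(292), np.int64(260))]
full12 R
[[140 135 138 118 129 122 114 105 103 110 162 220 208 122]
 [136 125 151 131 126 119 108 121 108 138 220 221 205  99]
 [141 133 133 129 119 104 111 116 119 158 220 214 188  69]
 [140 135 134 129 119 121 118 114 158 221 217 197 111  68]
 [137 130 114 114 125 122 125 152 218 215 204 142  76  61]
 [123 136 130 133 127 130 149 217 216 205 161  99  51  67]
 [136 135 134 149 154 173 179 213 205 157  96  48  61  75]
 [137 147 169 224 229 106 133 196 154  96  61  51  67  76]
 [163 207 238 237 233 206 199 170  98  60  46  60  82  94]
 [239 238 236 232 225 180 115 101  59  44  52  76 106  73]
 [236 233 225 177 116 106  67  41  47  56  75  74  83  48]
 [214 177 125 111  70  58
[... 2633 characters left out ...]
57  74  74  83  48]
 [124 115  70  45  37  43  38  45  60  85 113  96  54  36]]
full15 L
[[139 145 179 218 222 207 139 143 148 161 193]
 [137 152 204 220 217 208 143 139 138 152 156]
 [136 150 199 210 208 206 156 141 133 141 156]
 [139 146 164 126  89 155 174 144 150 151 148]
 [138 136 133 117 132 184 173 148 139 147 148]
 [129 116 142 217 219 223 216 181 146 139 150]
 [114 119 132 184 221 221 223 215 155 148 130]
 [119 121 120 147 215 224 227 223 204 158 158]
 [125 125 121 134 188 223 225 230 237 205 183]
 [126 124 126 116 105 193 223 240 240 241 236]
 [124 123 125 112  63 116 187 234 239 239 240]
 [124 124 122 115  79  60 113 160 226 235 239]
 [124 126 122 121 112  45  67 124 148 187 231]]
```

```bash
python3 -c "
from rig import *
print(hand_in())"
```

```text
the job is handed in; nothing more can be done
None
```

The clamp knob on the left winder, the one with the label roll, is screwed home to its stop. The knob and plate have been let go and the job is handed in, at about 18 s of the 61 s allowed.

**What I did:**
- **Stroke 1:** I gripped the wing, pressed it down to 16–18 N and turned it clockwise about 136° without the plate moving. I then eased off, let go, turned the gripper back 180° and gripped again.
- **Stroke 2:** I pressed at about 20 N and turned on. Within the first 10° the torque rose from about 0.2 to 0.37–0.47 N m. The plate then slipped round with the knob, about 31° for 32° of turn, so the knob was against its stop.
- **Finish:** I ended with a slow clockwise creep while lifting, then released and backed off 100 mm.

**Last checks:**
- Images 0.7 s apart show the sprung-up plate standing still.
- The final wrist force is near zero.
- In the top view the bare winder and the other things look unmoved.

**What disagreed:**
- In the side view the fingertips appeared about 20 mm higher than the stated geometry. My first close missed above the wing, and I went lower in small steps until the pads gripped it.
- After the last turn the torque settled briefly at −0.2 N m, which is why I added the creep. The plate followed only about 3–4° of that 6° creep by my pixel estimate, which is good to a degree or two. I did not re-measure the stop after release.

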